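# Couple the toy wagon to the tractor with the hitch pin

## Task

Couple the plywood wagon to the toy tractor: take the long pin with the orange knob from the rack and put it straight down through the tractor's two hitch plates and the eye of the wagon's drawbar between them, until its collar rests on the upper plate. Then let go of it; the two short pins with green and black knobs are the wrong ones.

Things in the scene. Friction and masses are not known exactly. Their poses are not given: they have to be found in the camera images.
- orange_pin: Hitch pin, 90 g: orange knob (24 mm diameter, 40 mm tall, grip it here from above) on an orange collar (36 mm diameter, 5 mm thick) on a steel shank 12 mm thick, 50 mm long, its last 16 mm tapering to a 5 mm tip. Origin on the axis at the collar's underside, z up to the knob: collar top +5 mm, knob top +45, tip -50. Starts upright, hanging by its collar in a rack hole.
- rack: Fixed plywood pin rack, 60 x 226 mm, 70 mm high; origin under its centre, z up. Three 24 mm through holes in a row along its y, at -80, 0 and 80 mm; the orange pin hangs in any of them. The other two hold pins with the same collar and knob, but green and black, and shanks of only 20 mm (wrong).
- hitch (a point): Centre of the hole in the upper hitch plate, on its top face, 70 mm above the bench. Two level plates behind the fixed tractor, 8 mm thick, 52 mm wide, ending 26 mm behind the hole, 16 mm gap between them, each with a 24 mm through hole, one under the other. x: forward on the tractor, z up. Ahead: 102 mm high wheels from 82 mm, seat 117 mm high from 99 mm; all below 140 mm.
- eye (a point): Centre of the wagon drawbar's eye, a 24 mm through hole in a level dark wood bar 8 mm thick, 44 mm wide, mid-thickness 54 mm above the bench. It already lies between the hitch plates, within 3 mm of their holes. x: forward on the wagon, z up. The wagon (0.6 kg, loose, wheels do not turn) is 100 mm wide, 84 mm high, from 95 to 245 mm behind the eye, within 9 degrees of the tractor's line.
Mind the look-alikes: they are no part of the job. Of the things that look like the orange_pin, the largest one is meant.

How it is judged (in metres and radians):
At the end, for the whole second after the job is handed in: Orange pin at rest upright (10 degrees), axis within 10 mm of the upper plate's hole and 12 mm of the drawbar's eye, collar underside within 6 mm of the upper plate's top, so the shank passes plate, eye and plate; the eye still between the plates (horizontal distance between orange_pin and hitch below 0.01 m and z of orange_pin in the frame of hitch between -0.006 and 0.006 m and angle between orange_pin's own z axis and vertical below 0.18 rad and horizontal distance between orange_pin and eye below 0.012 m and z of eye in the frame of hitch between -0.024 and -0.008 m and linear speed of orange_pin below 0.02 m/s); the robot touches nothing.
It also fails if it takes over 42 s, if anything falls off the work surface, if the arm or the gripper's body presses on something with over 40 N, if the wrist force passes 120 N, or if a joint passes its speed limit or range.

## Robot

A 6-joint arm with a two-finger parallel gripper is mounted at the origin on the work surface. World frame = base frame: x ahead of the robot, y to its left, z up, the work surface at z = 0. Lengths are in mm, angles in degrees, forces in N, time in s.
With the tool pointing down it reaches from about 300 to 850 mm from the base axis. Payload 4.2 kg.
Tool frame: the origin (TCP) lies at the very end of the fingers, on their centre line; the grasp point (between the pads) lies 19 mm behind it (env.grip_depth is the distance from the TCP to the grasp point, in mm); z points along the fingers, y is the line along which they close (so a half turn about z gives the same grasp; the last joint's range is limited). The gripper opens to 91 mm and grips with 3 to 60 N. Pads are 32 mm wide; open, the fingers measure 118 mm over their backs; the gripper's body (76 mm by 178 mm) begins 60 mm behind the grasp point.
Start: joints at [-71.849, 18.312, 89.639, -0, 72.044, -1.146], TCP at [190.023, -542.71, 213.976] pointing down, gripper open.
Joint ranges: [-177.97, 177.97], [-48.28, 115.42], [12.27, 149.76], [-77.06, 257.06], [2.81, 150.46], [-146.56, 146.56]. Speed limits (degrees/s): [147.25, 147.25, 180, 180, 180, 180].

## Interface

Orientations are given as [roll, pitch, yaw] about the fixed x, y, z axes, in that order (R = Rz(yaw) Ry(pitch) Rx(roll)).
In Python, from workcell import env, cams gives the robot as it stands.
- The arm moves only by the tool apply_moves, never from a script. Its argument "deltas" is a list of rows, each a list of 5 numbers: the shift along the tool's x, y, z in m, then the turn about the tool's z in rad, then the opening, from -1 (shut) to 1 (fully open), so that 0 is half open. In form: [[tx, ty, tz, roll, gripper], ...]. A call has 1 to 5 rows; each row is the pose to reach, as a shift and turn from the pose commanded when the call began, along the tool's axes at that moment; what a row does not reach only later rows make up. A row lasts 1/10 s, in which the tool goes at most 50 mm and 8.59 degrees, less where a joint would pass 70% of its speed; a pose out of reach is approached as far as the arm can. A call with a gripper value outside its range is refused whole. The fingers move at their own pace and stop on an object; "grip_force" is the grip in N (left out, the last holds). Time passes only in rows, so rows that repeat a pose let the fingers close. It gives the time, the measured TCP pose, the force, the opening and the grip force at its end, in the units of the state.
- env.state(): the state, without advancing time (a new reading comes with each control period).
- cams.grab_frame(name): name is "scene" or "top"; returns the picture (400x640x3 uint8, blue, green, red); there is no depth.
- cams.get_calibration(name): a dict with "mtx" (3x3 intrinsics, pixels), "k1" (the pictures are not rectified: a ray, as slopes to the right and down, at radius r is drawn at 1 + k1 r^2 times it, then the intrinsics apply), "eye" and "attitude" of the camera in the world. Camera axes: x right, y down, z forward; pixel columns grow to the right and rows downward; lengths in mm; the calibration is good to about 2 mm. A picture is of the moment at which its call begins. get_calibration takes no time and is no camera call.
- env.job_done(): hands the job in; it is judged then, once.
The state is a dict: "time_s": time; "qpos": joint angles; "qvel": joint speeds; "effort": joint torques, N m; "ee_pos": TCP position; "ee_rot": TCP orientation; "force": force on the tool from outside, world axes, zero at the start; "torque": the same for the moment, N m; "gripper_width": finger opening in mm; "gripper_force": force on a finger pad.
Only numpy, scipy, OpenCV 4.12 (cv2) and the standard library are available. Lean on these libraries where they do the work, as an engineer would, in place of code of your own. Each camera call takes 0.05 s, during which the arm holds its last target. There are 200 camera calls.

## Working session

There is one attempt and no reset: what is moved stays moved. The work goes in short steps, Python scripts to look and compute and a tool call to move; the robot and the scene stay as the last step left them, time stands still between calls to the robot, and variables do not carry over. Pictures are saved under pics/ and viewed, at most 10 in all, crops included, and the job is handed in when it is done.

Besides the shell and the picture viewer there is one more tool, called after "Emit:" as name(argument=value, ...), one argument or row to a line, values as JSON. apply_moves: Moves the arm, as the interface text tells. Its arguments: {"type":"object","properties":{"deltas":{"type":"array"},"grip_force":{"type":"number"}},"required":["deltas"]}

```bash
mkdir -p pics; python3 - <<'E'
from workcell import env, cams
import cv2
for n in ("scene","top"):
    cv2.imwrite(f"pics/{n}0.png",cams.grab_frame(n)); print(cams.get_calibration(n))
print(env.state())
E
```

```text
{'mtx': array([[386.05863685,   0.        , 314.70282796],
       [  0.        , 386.05863685, 201.17810121],
       [  0.        ,   0.        ,   1.        ]]), 'k1': -0.0019869289087279134, 'eye': array([1034.01046273, -472.10624113,  546.46894195]), 'attitude': array([-127.19415448,    1.19155725,   50.21420501])}
{'mtx': array([[377.68964806,   0.        , 316.60242623],
       [  0.        , 377.68964806, 203.92349759],
       [  0.        ,   0.        ,   1.        ]]), 'k1': -0.016430019511096215, 'eye': array([522.93541648, -97.44438703, 894.69206522]), 'attitude': array([-176.23744034,    0.77655148,  -89.43793661])}
{'time_s': 0.1, 'qpos': array([-7.18488534e+01,  1.83492737e+01,  8.96989897e+01, -6.39840281e-04,
        7.20441103e+01, -1.14608356e+00]), 'qvel': array([ 0.04394033, -0.05391656, -0.14452205, -0.08563876,  0.10204615,
       -0.03993857]), 'effort': array([ 5.35365689e-04, -4.13331521e+01, -2.32508451e+01,  7.29101943e-02,
        4.22098394e-02, -5.12295810e-05]), 'ee_pos': array([ 189.87577945, -542.270617  ,  213.19425526]), 'ee_rot': array([-1.79907633e+02, -1.23938452e-03,  1.92974269e+01]), 'force': array([-0.83353774,  0.54527808,  0.47183879]), 'torque': array([0.03637753, 0.02247082, 0.02456373]), 'gripper_force': 0.0, 'gripper_width': 91.6019535124551}
```

View pics/scene0.png

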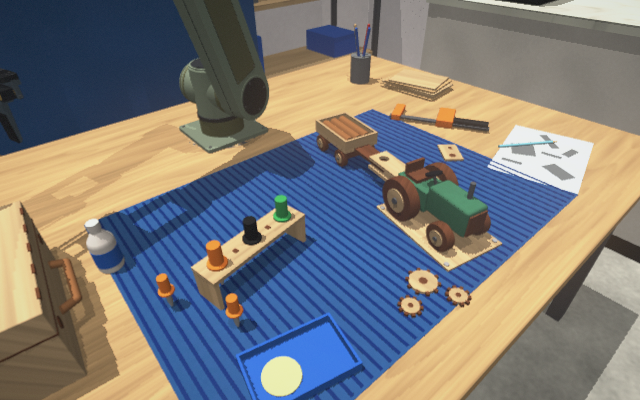

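View pics/top0.png

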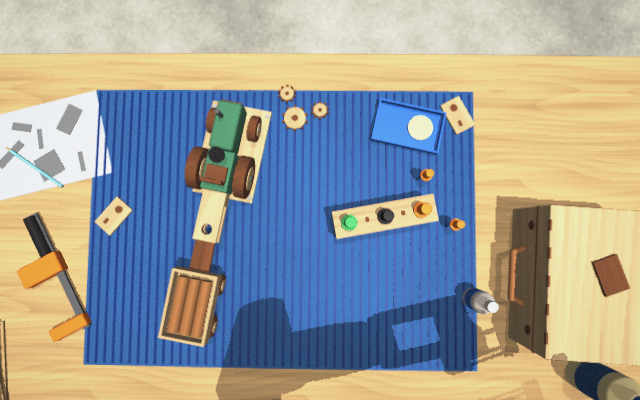

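The scene view shows the orange pin in the rack at (216,254) with two small look-alikes on the mat. In the top view the orange pin is at (424,209), black (386,216) and green (349,222), and the upper hitch plate hole is at (207,229).

```bash
cat > h.py <<'E'
import numpy as np, cv2
from scipy.spatial.transform import Rotation as R
from workcell import env, cams
def plane(name,px,z):
    c=cams.get_calibration(name); K=c["mtx"]
    D=np.array([c["k1"],0,0,0,0.])
    u=cv2.undistortPoints(np.array([[px]],float),K,D).ravel()
    d=R.from_euler("xyz",c["attitude"],degrees=True).apply([u[0],u[1],1])
    e=np.array(c["eye"]); return e+d*(z-e[2])/d[2]
def proj(name,P):
    c=cams.get_calibration(name)
    r=R.from_euler("xyz",c["attitude"],degrees=True).inv()
    p=r.apply(np.array(P,float)-c["eye"]); s=p[:2]/p[2]; s=s*(1+c["k1"]*(s@s))
    return c["mtx"][:2,:2]@s+c["mtx"][:2,2]
E
python3 - <<'E'
from h import *
t=cv2.imread("pics/top0.png"); s=cv2.imread("pics/scene0.png")
def blobs(im,lo,hi,amin=40):
    m=cv2.inRange(cv2.cvtColor(im,cv2.COLOR_BGR2HSV),lo,hi)
    n,l,st,c=cv2.connectedComponentsWithStats(m)
    return [(st[i].tolist(),c[i].round(1).tolist()) for i in range(1,n) if st[i][4]>amin]
for nm,im in(("top",t),("scene",s)):
    print(nm,"orange",blobs(im,(5,170,120),(17,255,255))); print("green",blobs(im,(50,170,90),(75,255,255)))
for z in (115,75): print("pin",z,plane("top",(424,209),z), "green",plane("top",(349,222),z))
print("hole",plane("top",(207,229),70))
a=cv2.resize(t[175:255,320:445],None,fx=6,fy=6,interpolation=cv2.INTER_CUBIC)[:300*2,:760]
b=cv2.resize(t[180:280,165:255],None,fx=6,fy=6,interpolation=cv2.INTER_CUBIC)
c=cv2.resize(s[205:305,185:310],None,fx=6,fy=6,interpolation=cv2.INTER_CUBIC)
cv2.imwrite("pics/a.png",a);cv2.imwrite("pics/b.png",b);cv2.imwrite("pics/c.png",c)
E
```

```text
top orange [([420, 170, 10, 11, 47], [424.2, 175.2]), ([413, 202, 13, 15, 81], [418.8, 208.6]), ([450, 219, 10, 11, 53], [454.3, 224.3]), ([22, 252, 46, 37, 238], [46.1, 272.3]), ([49, 314, 40, 28, 249], [67.2, 327.7])]
green []
scene orange [([392, 104, 13, 15, 117], [398.0, 110.8]), ([436, 108, 20, 19, 260], [445.5, 116.6]), ([207, 241, 21, 30, 432], [215.3, 256.6]), ([157, 274, 17, 23, 243], [163.9, 285.8]), ([226, 294, 17, 24, 285], [232.9, 306.3])]
green []
pin 115 [ 565.59476182 -307.94070367  115.        ] green [ 537.38014447 -153.4973858   115.        ]
pin 75 [ 567.78328456 -318.73964987   75.        ] green [ 538.1211923  -156.37303383   75.        ]
hole [519.87007066 153.84425883  70.        ]
```

View pics/a.png

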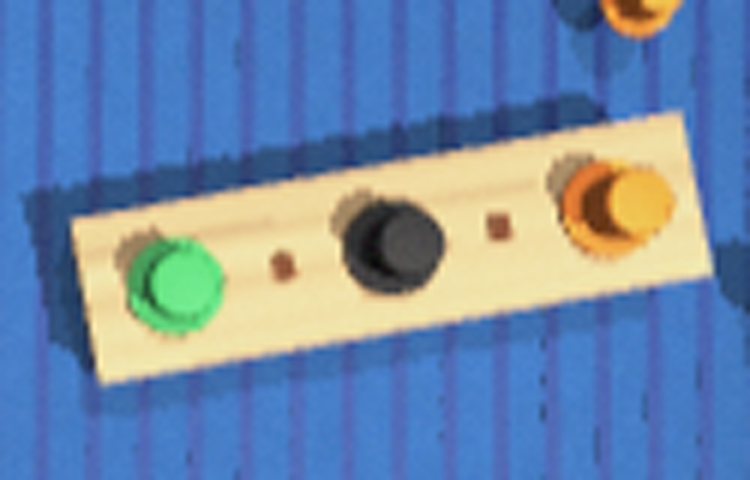

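View pics/b.png

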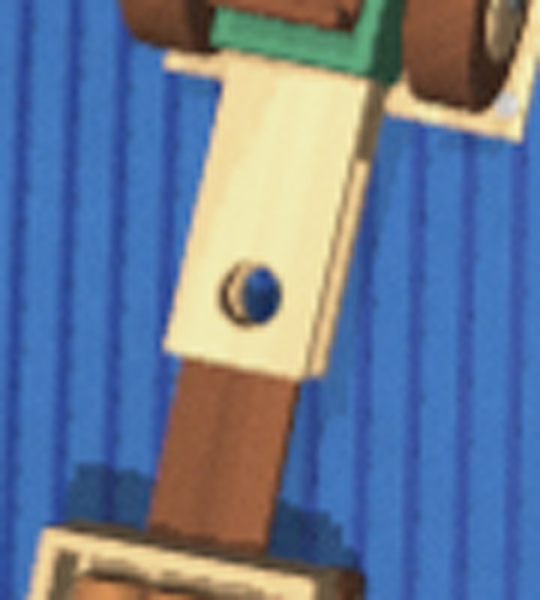

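The crops show the knob top centre at crop (641,202) and its collar near (611,208). The hole in the upper plate is at crop (251,293).

```bash
python3 - <<'E'
from h import *
A=lambda x,y:(320+x/6-.4,175+y/6-.4); B=lambda x,y:(165+x/6-.4,180+y/6-.4)
k=plane("top",A(641,202),115); c=plane("top",A(611,208),75); g=plane("top",A(187,281),115); bl=plane("top",A(412,240),115)
h=plane("top",B(251,293),70)
e1,e2=plane("top",B(165,350),70),plane("top",B(222,80),70)
cor=[plane("top",A(*p),70) for p in((72,218),(681,112),(712,272),(102,384))]
print("knob",k,"collar",c,"green",g,"black",bl,"hole",h); print(np.linalg.norm(k-g),"rack c",np.mean(cor,0),[np.linalg.norm(cor[i]-cor[i-1]) for i in range(4)])
d=e2-e1; print("hitch yaw",np.degrees(np.arctan2(d[1],d[0]))); d=g-k; print("rack y dir",np.degrees(np.arctan2(d[1],d[0])))
print("scene proj knob top",proj("scene",k),"collar",proj("scene",c),"hole",proj("scene",h))
s=cv2.imread("pics/scene0.png")
p=cv2.resize(s[220:280,185:250],None,fx=6,fy=6,interpolation=cv2.INTER_CUBIC)
x,y=proj("scene",h).astype(int); print(x,y)
q=cv2.resize(s[y-30:y+30,x-33:x+32],None,fx=6,fy=6,interpolation=cv2.INTER_CUBIC)
cv2.imwrite("pics/pq.png",np.hstack([p,q]))
E
```

```text
knob [ 567.15413446 -312.96631934  115.        ] collar [ 567.15452592 -313.1772702    75.        ] green [ 538.58103278 -157.12951499  115.        ] black [ 553.37473015 -234.30681933  115.        ] hole [521.09572346 155.12932539  70.        ]
158.43462920074774 rack c [ 552.77515333 -234.94793926   70.        ] [np.float64(61.162707040698194), np.float64(225.32554998840155), np.float64(59.148742840457764), np.float64(225.02361306339714)]
hitch yaw -10.312061604975687
rack y dir 100.38993236711643
scene proj knob top [212.09043679 242.92115731] collar [216.26382641 260.23705135] hole [383.38590076 157.53382489]
383 157
```

View pics/pq.png

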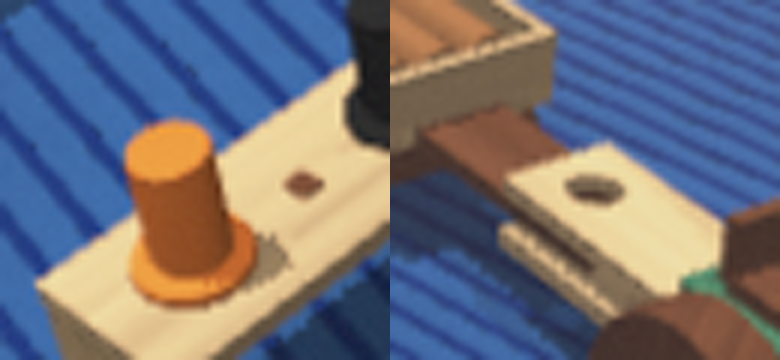

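Scene view: knob top centre is near (212.6,244.6) and the hole near (383.8,158.3). Both agree with the top view to within 2 px. I'll combine the two views and work out the moves.

```bash
python3 - <<'E'
from h import *
k2=plane("scene",(212.6,244.6),115); h2=plane("scene",(383.8,158.3),70); print(k2,h2)
k=(k2+[567.2,-313,115])/2; h=(h2+[521.1,155.1,70])/2
s=env.state(); Rt=R.from_euler("xyz",s["ee_rot"],degrees=True)
print(k,h,"to above pin z160",Rt.inv().apply(np.array([k[0],k[1],160])-s["ee_pos"]),"pin->hole",Rt.inv().apply(h-k))
E
```

```text
[ 571.28825674 -314.22695767  115.        ] [524.13337831 153.22287281  70.        ]
[ 569.24412837 -313.61347884  115.        ] [522.61668916 154.16143641  70.        ] to above pin z160 [433.61747203 -90.3537106   53.3493648 ] pin->hole [ 110.57782834 -456.82927358   45.73891223]
```

Emit:
apply_moves(
  deltas=[
    [0,0,-0.04,0,0.1],
    [0.015,-0.043,-0.04,0,0.1],
    [0.03,-0.086,-0.04,0,0.1],
    [0.046,-0.13,-0.04,0,0.1],
    [0.06,-0.17,-0.04,0,0.1],
  ],
  grip_force=25,
)

```text
time_s: 0.6
ee_pos: [190.1, -360.1, 253.5]
ee_rot: [-179.9, -0.0, 19.3]
force: [1.2, 0.0, 0.6]
gripper_width: 53.9
gripper_force: 0.0
```

Emit:
apply_moves(
  deltas=[
    [0.046,0.01,0,0,0.1],
    [0.092,0.02,0.0,0,0.1],
    [0.138,0.03,0.0,0,0.1],
    [0.184,0.04,0.0,0,0.1],
    [0.23,0.05,0.0,0,0.1],
  ],
)

```text
time_s: 1.1
ee_pos: [425.7, -332.8, 253.7]
ee_rot: [-180.0, 0.0, 19.3]
force: [0.2, -1.6, 1.9]
gripper_width: 49.9
gripper_force: 0.0
```

Emit:
apply_moves(
  deltas=[
    [0.046,0.01,0,0,0.1],
    [0.092,0.02,0.0,0,0.1],
    [0.138,0.03,0.03,0,0.1],
    [0.144,0.03,0.06,0,0.1],
    [0.144,0.03,0.09,0,0.1],
  ],
)

```text
time_s: 1.6
ee_pos: [571.7, -313.2, 161.3]
ee_rot: [-179.9, 0.0, 19.4]
force: [-0.2, 0.5, 0.0]
gripper_width: 50.2
gripper_force: 0.0
```

Emit:
apply_moves(
  deltas=[
    [0,0,0,0,0.1],
    [0,0,0,0,0.1],
  ],
)

```text
time_s: 1.8
ee_pos: [569.7, -314.4, 164.0]
ee_rot: [-180.0, 0.0, 19.3]
force: [-0.2, -0.6, 0.8]
gripper_width: 50.5
gripper_force: 0.0
```

```bash
python3 - <<'E'
from h import *
s=env.state(); Rt=R.from_euler("xyz",s["ee_rot"],degrees=True)
print(s["time_s"],s["ee_pos"],s["ee_rot"],s["gripper_width"],Rt.inv().apply(np.array([569,-313.5,160])-s["ee_pos"]))
im=cams.grab_frame("scene"); cv2.imwrite("pics/s1.png",im)
E
```

```text
1.8 [ 569.74908981 -314.37074316  163.95920816] [-1.79962937e+02  3.90124522e-02  1.92899374e+01] 50.47776268146589 [-0.41669043 -1.06675801  3.9601837 ]
```

Emit:
apply_moves(
  deltas=[
    [0,-0.001,0.025,0,0.1],
    [0,-0.001,0.05,0,0.1],
    [0,-0.001,0.07,0,0.1],
    [0,-0.001,0.082,0,0.1],
    [0,-0.001,0.082,0,0.1],
  ],
)

```text
time_s: 2.35
ee_pos: [569.2, -313.6, 82.1]
ee_rot: [-180.0, 0.0, 19.3]
force: [-0.4, -0.0, -0.2]
gripper_width: 50.3
gripper_force: 0.0
```

Emit:
apply_moves(
  deltas=[
    [0,0,0,0,0.1],
    [0,0,0,0,-0.2],
    [0,0,0,0,-0.5],
    [0,0,0,0,-0.8],
    [0,0,0,0,-0.8],
  ],
)

```text
time_s: 2.85
ee_pos: [569.8, -313.6, 82.5]
ee_rot: [180.0, -0.0, 19.3]
force: [0.1, 0.3, 2.4]
gripper_width: 23.4
gripper_force: 25.0
```

Emit:
apply_moves(
  deltas=[
    [0,0,0,0,-0.8],
    [0,0,0,0,-0.8],
    [0,0,0,0,-0.8],
  ],
)

```text
time_s: 3.15
ee_pos: [569.8, -313.6, 82.5]
ee_rot: [180.0, -0.0, 19.3]
force: [0.5, 0.4, 4.5]
gripper_width: 23.2
gripper_force: 25.0
```

```bash
python3 - <<'E'
from h import *
im=cams.grab_frame("scene"); cv2.imwrite("pics/s2.png",cv2.resize(im[170:310,130:330],None,fx=3,fy=3))
s=env.state(); print(s["ee_pos"],s["force"],s["gripper_width"],s["gripper_force"])
E
```

```text
[ 569.83497231 -313.55274314   82.46038584] [-0.22335063 -0.64854475  3.61456903] 23.730078318256357 25.000503659248352
```

View pics/s2.png

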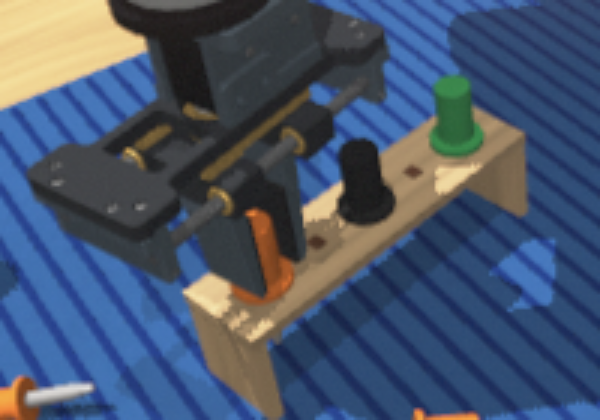

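The picture shows the fingers closed on the orange knob of the rack pin, at about (265,250) in the crop. Next I lift it.

Emit:
apply_moves(
  deltas=[
    [0,0,-0.01,0,-0.8],
    [0,0,-0.03,0,-0.8],
    [0,0,-0.055,0,-0.8],
    [0,0,-0.08,0,-0.8],
    [0,0,-0.1,0,-0.8],
  ],
  grip_force=30,
)

```text
time_s: 3.7
ee_pos: [569.6, -313.4, 183.4]
ee_rot: [180.0, -0.0, 19.3]
force: [1.2, -0.4, -1.3]
gripper_width: 23.3
gripper_force: 30.0
```

Emit:
apply_moves(
  deltas=[
    [0.005,-0.02,0,0,-0.8],
    [0.014,-0.058,0,0,-0.8],
    [0.024,-0.1,0,0,-0.8],
    [0.034,-0.14,0,0,-0.8],
    [0.044,-0.18,0,0,-0.8],
  ],
)

```text
time_s: 4.2
ee_pos: [549.8, -126.1, 180.6]
ee_rot: [-179.9, 0.1, 19.3]
force: [0.7, -0.3, -1.0]
gripper_width: 23.2
gripper_force: 30.0
```

Emit:
apply_moves(
  deltas=[
    [0.01,-0.04,0,0,-0.8],
    [0.02,-0.08,0,0,-0.8],
    [0.03,-0.12,0,0,-0.8],
    [0.039,-0.16,0,0,-0.8],
    [0.049,-0.2,0,0,-0.8],
  ],
)

```text
time_s: 4.7
ee_pos: [529.5, 78.3, 180.8]
ee_rot: [-179.9, 0.2, 19.3]
force: [0.9, 0.5, -0.7]
gripper_width: 23.6
gripper_force: 30.0
```

Emit:
apply_moves(
  deltas=[
    [0.009,-0.035,0,0,-0.8],
    [0.015,-0.06,0,0,-0.8],
    [0.017,-0.075,0,0,-0.8],
    [0.017,-0.075,0,0,-0.8],
    [0.017,-0.075,0,0,-0.8],
  ],
)

```text
time_s: 5.2
ee_pos: [522.4, 151.9, 181.5]
ee_rot: [180.0, 0.1, 19.3]
force: [-0.8, -0.0, -1.4]
gripper_width: 23.4
gripper_force: 30.0
```

```bash
python3 - <<'E'
from h import *
im=cams.grab_frame("scene"); t=cams.grab_frame("top")
s=env.state(); Rt=R.from_euler("xyz",s["ee_rot"],degrees=True)
print(s["time_s"],s["ee_pos"],s["force"],s["gripper_width"],"to go",Rt.inv().apply(np.array([522.6,154.2,82.5])-s["ee_pos"]))
a=cv2.resize(im[90:220,300:450],None,fx=4,fy=4,interpolation=cv2.INTER_CUBIC);cv2.imwrite("pics/s3.png",a)
for z in(-12.5,-62.5): print(proj("scene",s["ee_pos"]+[0,0,z]))
E
```

```text
5.3 [522.91983784 151.22366268 181.72325471] [-0.58559022 -0.47728184 -0.15163266] 23.350254262995005 to go [ 0.74478657 -2.97160825 99.22111667]
[386.68012707 119.79573306]
[384.68313853 139.8967393 ]
```

View pics/s3.png

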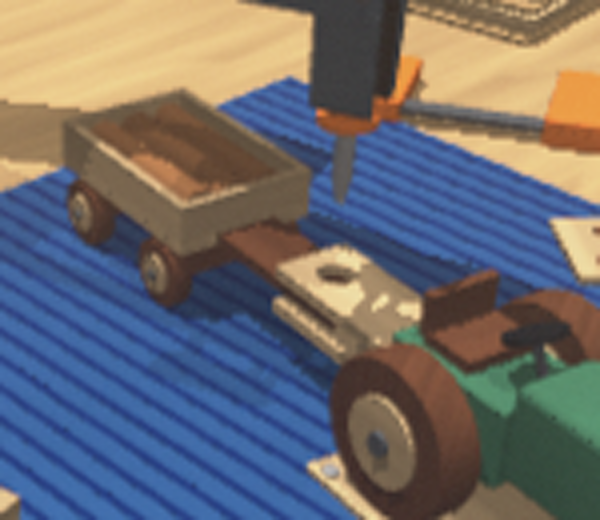

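The pin hangs vertically. Its tip is at image (385.1,140.1), within 0.5 px of the prediction, and the hole is at (384.1,157.9). I'll centre it, bring the tip just above the plate and check.

Emit:
apply_moves(
  deltas=[
    [0.001,-0.003,0.01,0,-0.8],
    [0.001,-0.003,0.025,0,-0.8],
    [0.001,-0.003,0.036,0,-0.8],
    [0.001,-0.003,0.042,0,-0.8],
    [0.001,-0.003,0.042,0,-0.8],
  ],
)

```text
time_s: 5.8
ee_pos: [522.4, 155.1, 138.7]
ee_rot: [-180.0, 0.1, 19.3]
force: [-0.6, 0.6, -1.0]
gripper_width: 23.2
gripper_force: 30.0
```

Emit:
apply_moves(
  deltas=[
    [0,0,0,0,-0.8],
    [0,0,0,0,-0.8],
  ],
)

```text
time_s: 6.0
ee_pos: [523.5, 155.6, 140.5]
ee_rot: [180.0, -0.1, 19.3]
force: [0.5, -1.0, -0.3]
gripper_width: 23.3
gripper_force: 30.0
```

```bash
python3 - <<'E'
from h import *
im=cams.grab_frame("scene")
s=env.state(); Rt=R.from_euler("xyz",s["ee_rot"],degrees=True)
print(s["time_s"],s["ee_pos"],s["force"],"to go",Rt.inv().apply(np.array([522.6,154.2,82.5])-s["ee_pos"]))
a=cv2.resize(im[120:190,340:430],None,fx=8,fy=8,interpolation=cv2.INTER_CUBIC);cv2.imwrite("pics/s4.png",a)
print(proj("scene",s["ee_pos"]+[0,0,-62.5]))
E
```

```text
6.05 [523.43360451 155.65498123 140.53936072] [ 0.07796083  0.88921592 -1.04322132] to go [-1.34581688  1.08640474 58.0378132 ]
[384.57191119 154.8998636 ]
```

View pics/s4.png

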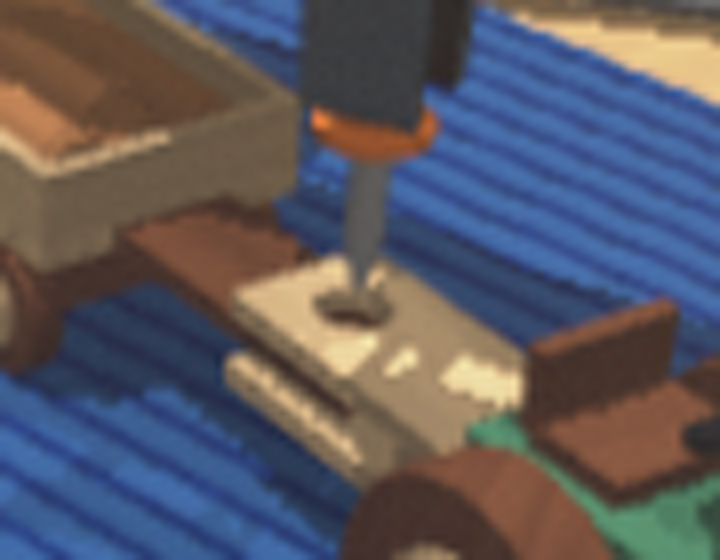

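Tip is at crop (360,287) and the hole centre at (352,306): about 2 mm right of centre, which agrees with the calculated remainder. I'll correct for that and insert.

Emit:
apply_moves(
  deltas=[
    [-0.0015,0.001,0,0,-0.8],
    [-0.0015,0.001,0.006,0,-0.8],
    [-0.0015,0.001,0.012,0,-0.8],
    [-0.0015,0.001,0.018,0,-0.8],
    [-0.0015,0.001,0.022,0,-0.8],
  ],
)

```text
time_s: 6.55
ee_pos: [521.5, 154.0, 117.0]
ee_rot: [180.0, 0.1, 19.3]
force: [0.1, 0.7, -1.7]
gripper_width: 23.9
gripper_force: 30.0
```

Emit:
apply_moves(
  deltas=[
    [0,0,0.004,0,-0.8],
    [0,0,0.008,0,-0.8],
    [0,0,0.012,0,-0.8],
    [0,0,0.014,0,-0.8],
    [0,0,0.014,0,-0.8],
  ],
)

```text
time_s: 7.05
ee_pos: [521.7, 154.1, 103.6]
ee_rot: [180.0, 0.0, 19.3]
force: [-0.1, -0.3, -1.2]
gripper_width: 23.2
gripper_force: 30.0
```

Tip is now about 29 mm below the plate top, past the eye with no resistance.

Emit:
apply_moves(
  deltas=[
    [0,0,0.005,0,-0.8],
    [0,0,0.01,0,-0.8],
    [0,0,0.014,0,-0.8],
    [0,0,0.016,0,-0.8],
    [0,0,0.016,0,-0.8],
  ],
)

```text
time_s: 7.55
ee_pos: [521.6, 154.0, 87.5]
ee_rot: [180.0, 0.0, 19.3]
force: [-0.1, 0.3, -0.7]
gripper_width: 23.5
gripper_force: 30.0
```

Emit:
apply_moves(
  deltas=[
    [0,0,0.002,0,-0.8],
    [0,0,0.004,0,-0.8],
    [0,0,0.004,0,-0.8],
  ],
)

```text
time_s: 7.85
ee_pos: [521.7, 154.0, 83.7]
ee_rot: [180.0, 0.0, 19.3]
force: [-0.9, -0.1, -0.9]
gripper_width: 23.4
gripper_force: 30.0
```

Now release and rise.

Emit:
apply_moves(
  deltas=[
    [0,0,0.001,0,-0.8],
    [0,0,0.001,0,-0.4],
    [0,0,0.001,0,-0.2],
    [0,0,0.001,0,0.1],
    [0,0,0.001,0,0.1],
  ],
)

```text
time_s: 8.35
ee_pos: [522.0, 154.1, 83.1]
ee_rot: [180.0, -0.0, 19.3]
force: [0.6, 0.1, -0.9]
gripper_width: 48.5
gripper_force: 0.0
```

Emit:
apply_moves(
  deltas=[
    [0,0,0,0,0.1],
    [0,0,0,0,0.1],
    [0,0,-0.01,0,0.1],
    [0,0,-0.03,0,0.1],
    [0,0,-0.06,0,0.1],
  ],
)

```text
time_s: 8.85
ee_pos: [520.9, 153.8, 142.9]
ee_rot: [-180.0, 0.2, 19.3]
force: [0.5, 0.2, -0.3]
gripper_width: 50.1
gripper_force: 0.0
```

Emit:
apply_moves(
  deltas=[
    [0,0,-0.04,0,0.1],
    [0,0,-0.08,0,0.1],
    [-0.04,0.0,-0.11,0,0.1],
    [-0.08,0.0,-0.11,0,0.1],
    [-0.12,0,-0.11,0,0.1],
  ],
)

```text
time_s: 9.35
ee_pos: [407.9, 114.2, 254.6]
ee_rot: [180.0, -0.2, 19.3]
force: [-0.4, 0.3, -0.2]
gripper_width: 50.2
gripper_force: 0.0
```

Emit:
apply_moves(
  deltas=[
    [0,0,0,0,0.1],
    [0,0,0,0,0.1],
    [0,0,0,0,0.1],
  ],
)

```text
time_s: 9.65
ee_pos: [409.7, 114.8, 253.5]
ee_rot: [180.0, -0.1, 19.3]
force: [0.6, 0.3, 0.6]
gripper_width: 50.3
gripper_force: 0.0
```

```bash
python3 - <<'E'
from h import *
im=cams.grab_frame("scene"); t=cams.grab_frame("top")
f=lambda i:cv2.resize(i,None,fx=6,fy=6,interpolation=cv2.INTER_CUBIC)
cv2.imwrite("pics/s5.png",np.hstack([f(im[110:190,352:417]),f(t[185:265,175:240])]))
print(proj("scene",[522,154,115]),proj("top",[522,154,115]),env.state()["time_s"])
E
```

```text
[385.03590276 141.00210609] [200.38257142 227.98083699] 9.75
```

View pics/s5.png

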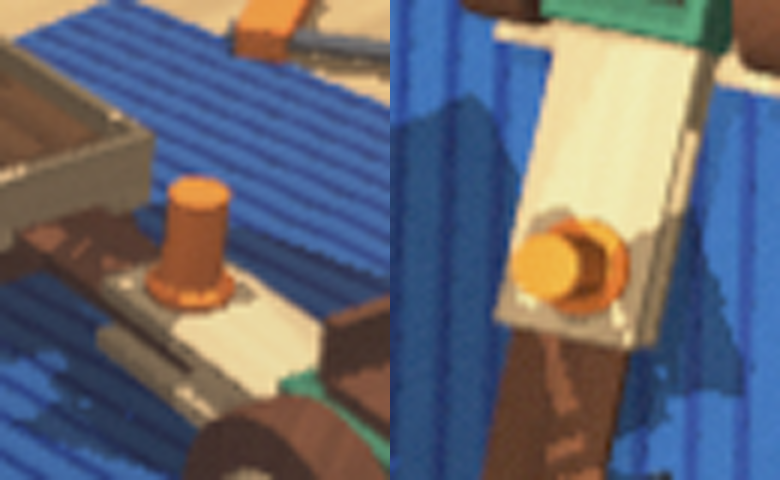

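The pin is upright with its collar flat on the upper plate. The knob top is at scene (384.8,141.4), where (385.0,141.0) was predicted for a seated pin. I'm handing it in.

```bash
python3 -c "
from workcell import env
print(env.job_done())"
```

```text
the job is handed in; nothing more can be done
None
```

The orange pin is seated through both hitch plates and the drawbar eye with its collar on the upper plate, released, and handed in at about 10 s; the hand-in returned no verdict.

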